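# Clear the dissecting bench: vials, dishes and forceps to their trays

### The job

Tidy the microscope bench after the dissection: stand both capped specimen vials upright in the white rack, each in a cell of its own; lay both Petri dishes flat and side by side on the bottom of the wide steel tray; and lay the forceps lengthwise in the narrow rubber-lined tray. Set the glass down rather than dropping it, do not knock a vial over, and leave the green tube rack and the yellow tip box where they are.

Things in the scene. Friction and masses are not known exactly. Their poses are not given: they have to be found in the camera images.
- vial_a: Capped glass specimen vial, upright: a plain cylinder 28 mm in diameter and 61 mm tall, clear glass with a black screw cap forming the top 14 mm; about 30 g. Origin: centre of its underside; z up its axis. There are two alike.
- vial_b: Capped glass specimen vial, upright: a plain cylinder 28 mm in diameter and 61 mm tall, clear glass with a black screw cap forming the top 14 mm; about 30 g. Origin: centre of its underside; z up its axis. There are two alike.
- dish_a: Small open glass Petri dish for dissection, lying flat: round, 60 mm in outer diameter at the rim (58 mm at the foot), 18 mm high, clear wall 3 mm thick, its bottom lined with a black silicone pad whose top lies 9 mm above the underside; about 50 g; can be taken from above across its outside diameter. Origin: centre of its underside; z up. There are two alike.
- dish_b: Small open glass Petri dish for dissection, lying flat: round, 60 mm in outer diameter at the rim (58 mm at the foot), 18 mm high, clear wall 3 mm thick, its bottom lined with a black silicone pad whose top lies 9 mm above the underside; about 50 g; can be taken from above across its outside diameter. Origin: centre of its underside; z up. There are two alike.
- forceps: Steel dissecting forceps lying on their side on the bench, rigid, 125 mm long, 9 mm high along the handle and middle; 13.4 mm wide over the flat ribbed grips, which reach 13 mm either way from the middle, narrowing to the closed handle end and the points; about 30 g. Origin: at mid-length (between the ribbed grips, close to the centre of mass), on the underside; x along the length to the points, y across, z up.
- vial_rack: White plastic rack fixed to the bench, 101 mm (x) by 150 mm (y) by 28 mm high, open on top, with 2 by 3 empty square cells: 2 across x, 3 along y, each 46 mm wide, walls and floor 3 mm thick. Cell centres at x = +-24.5 mm, y = -49, 0 and +49 mm. Origin: centre of the underside; z up.
- dish_tray: Wide shallow steel tray fixed to the bench, 140 mm (x) by 200 mm (y) by 20 mm high, walls and floor 3 mm thick, empty, with room for the two dishes side by side along its long (y) axis. Origin: centre of the underside; z up.
- forceps_tray: Narrow shallow steel tray fixed to the bench with a black rubber liner, 85 mm (x) by 200 mm (y, its length) by 12 mm high, walls 3 mm thick, floor 3 mm above the bench. Origin: centre of the underside; z up.
- tube_rack: Green plastic rack of small tubes, 80 mm (x) by 160 mm (y) by 45 mm high (53 mm over the tube caps), loose, 0.35 kg; it stays where it is. Origin: centre of the underside.
- tip_box: Yellow pipette-tip box, 85 mm (x) by 120 mm (y) by 50 mm high (58 mm over the tips), loose, 0.3 kg; it stays where it is. Origin: centre of the underside.

How it is judged:
By the outcome, as a careful person would: the job done as asked, in the order asked, and still so for the second after the job is handed in, with the robot touching nothing.
It also fails if it takes over 122 s, if anything falls off the work surface, if the arm or the gripper's body presses on something with over 40 N, if the wrist force passes 120 N, or if a joint passes its speed limit or range.

### The arm

A 6-joint arm with a two-finger parallel gripper is mounted at the origin on the work surface. World frame = base frame: x ahead of the robot, y to its left, z up, the work surface at z = 0. Lengths are in m, angles in rad, forces in N, time in s.
With the tool pointing down it reaches from about 0.375 to 0.9 m from the base axis. Payload 3.1 kg.
Tool frame: the origin (TCP) lies at the very end of the fingers, on their centre line; the grasp point (between the pads) lies 19 mm behind it; z points along the fingers, y is the line along which they close (so a half turn about z gives the same grasp; the last joint's range is limited). The gripper opens to 87 mm and grips with 3 to 60 N. Pads are 19 mm wide; open, the fingers measure 117 mm over their backs; the gripper's body (75 mm by 190 mm) begins 51 mm behind the grasp point.
Start: joints at [-0.178, 0.527, 1.433, -0, 1.181, -0.178], TCP at [0.625, 0, 0.2] pointing down, gripper open.
Joint ranges: [-3.08, 3.08], [-0.75, 2.2], [0.22, 2.44], [-1.43, 4.57], [0, 2.65], [-2.85, 2.85]. Speed limits (rad/s): [2.79, 2.79, 3.14, 3.14, 3.14, 3.14].

### API

Orientations are given as a unit quaternion [x, y, z, w].
In Python, from rig import robot gives the robot as it stands. The module is installed in compiled form; this text tells all that it offers.
- The arm moves only by the tool servo_tool, never from a script. Its argument "rows" is one flat list of numbers, 5 for each row, row after row: the closure, from -1 (fully open) to 1 (shut), so that 0 is half open, then the shift along the tool's x, y, z in m, then the turn about the tool's z in degrees. A call has 1 to 5 rows; each row shifts and turns the commanded pose from where the row before left it, along the tool's axes as they then stand; what a row does not reach is not made up. A row lasts 1/12 s, in which the tool goes at most 41.7 mm and 7.16 degrees, less where a joint would pass 70% of its speed; a pose out of reach is approached as far as the arm can. A call with a gripper value outside its range is refused whole. The fingers move at their own pace and stop on an object; "newtons" is the grip in N (left out, the last holds). Time passes only in rows, so rows that do not move let the fingers close. It gives the time, the measured TCP pose, the force, the opening and the grip force at its end, in the units of the state.
- robot.get_obs(): the state, without advancing time (a new reading comes with each control period).
- robot.camera(name): name is "scene" or "side" or "wrist"; returns a dict with "pixels" (400x640x3 uint8, red, green, blue), "intrinsics" (3x3 intrinsics, pixels), "rvec" (rotation vector, rad) and "tvec" (3), from world to camera coordinates, as OpenCV has them; the wrist camera has in their place "mount" (4x4, takes a point from camera to tool coordinates, whose origin is the TCP and whose axes are the flange's). Camera axes: x right, y down, z forward; pixel columns grow to the right and rows downward; lengths in m; the calibration is good to about 2 mm. A picture is of the moment at which its call begins: read the wrist's pose just before it. There is no depth.
- robot.hand_in(): hands the job in; it is judged then, once.
Trained networks look in a picture, given as the dict that the camera call returned (one of the last four; its "shot" number tells which), for a name from the list of things; names that differ only in an ending like _2 or _b are one class to them, and where a whole thing is asked for, a point or a joint stands for the part that bears it (a point fixed in the world has none). Each returns a list of dicts, best first, with "score" (0 to 1); they miss things now and then, are a little off and sometimes report something else, mostly with a low value. They report only what shows in the picture. A call takes as long as a camera call.
- robot.spot_in(picture, query): "at" ([x, y, z] in m, in world coordinates, good to about 4 mm: the middle of the surface that is visible of it).
- robot.outline_of(picture, query): "region" (400x640 bool, what is visible of it).
- robot.place_of(picture, query): "at" ([x, y, z] in m, in world coordinates, good to about 4 mm: a listed point, or the origin of a listed thing).
The state is a dict: "time": time; "q": joint angles; "joint_velocities": joint speeds; "joint_torque": joint torques, N m; "position": TCP position; "tool_rot": TCP orientation; "ft_force": force on the tool from outside, world axes, zero at the start; "moment": the same for the moment, N m; "grip_width": finger opening in m; "grip_force": force on a finger pad.
Only numpy, scipy, OpenCV 4.12 (cv2) and the standard library are available. Lean on these libraries where they do the work, as an engineer would, in place of code of your own. Each camera call takes 0.05 s, during which the arm holds its last target. There are 200 camera calls.

## Working session

There is one attempt and no reset: what is moved stays moved. The work goes in short steps, Python scripts to look and compute and a tool call to move; the robot and the scene stay as the last step left them, time stands still between calls to the robot, and variables do not carry over. Pictures are saved under pics/ and viewed, at most 14 in all, crops included, and the job is handed in when it is done.

Besides the shell and the picture viewer there is one more tool, called after "Call:" in YAML: its name, and indented under it one key for each argument. servo_tool: Moves the arm, as the interface text tells. Its arguments: {"type":"object","properties":{"rows":{"type":"array","items":{"type":"number"}},"newtons":{"type":"number"}},"required":["rows"]}

```bash
mkdir -p pics
cat > h.py <<'E'
import numpy as np, cv2
from rig import robot
def save(c,n): cv2.imwrite('pics/'+n,c['pixels'][:,:,::-1])
E
python3 - <<'E'
from h import *
o=robot.get_obs(); print(o['time'],o['position'],o['tool_rot'],o['grip_width'])
for n in ['scene','side']:
    c=robot.camera(n); save(c,n+'0.png')
    for t in ['vial_a','dish_a','forceps','vial_rack','dish_tray','forceps_tray','tube_rack','tip_box']:
        print(n,t,[(np.round(r['at'],3).tolist(),round(r['score'],2)) for r in robot.place_of(c,t)[:4]])
E
```

```text
0.0 [6.24232823e-01 1.48071467e-04 1.99451566e-01] [ 7.07112116e-01  7.07100614e-01 -6.35861919e-04 -8.79128191e-04] 0.08695439776742636
scene vial_a [([0.672, 0.206, -0.002], 0.78), ([0.667, -0.209, -0.003], 0.56)]
scene dish_a [([0.447, -0.136, 0.002], 0.84), ([0.476, -0.335, -0.003], 0.7), ([0.442, -0.007, -0.002], 0.59)]
scene forceps [([0.431, 0.118, 0.002], 0.58)]
scene vial_rack [([0.622, 0.011, -0.0], 0.76), ([0.676, 0.381, 0.003], 0.35)]
scene dish_tray [([0.473, -0.334, -0.002], 0.58)]
scene forceps_tray [([0.456, 0.358, -0.004], 0.83)]
scene tube_rack [([0.677, 0.381, 0.001], 0.8), ([0.432, 0.122, 0.001], 0.44)]
scene tip_box [([0.686, -0.396, -0.001], 0.63), ([0.664, -0.209, 0.002], 0.22)]
side vial_a [([0.666, -0.207, -0.0], 0.69), ([0.667, 0.21, -0.002], 0.54)]
side dish_a [([0.444, -0.006, -0.0], 0.88), ([0.627, 0.003, 0.0], 0.6), ([0.452, -0.134, -0.003], 0.56)]
side forceps [([0.43, 0.119, -0.006], 0.56)]
side vial_rack [([0.623, 0.005, -0.002], 0.63)]
side dish_tray [([0.475, -0.334, -0.001], 0.79)]
side forceps_tray [([0.623, 0.001, -0.001], 0.6), ([0.453, 0.358, 0.006], 0.59)]
side tube_rack [([0.675, 0.383, -0.001], 0.73)]
side tip_box [([0.621, 0.0, -0.002], 0.65), ([0.667, -0.208, 0.001], 0.38)]
```

View pics/scene0.png

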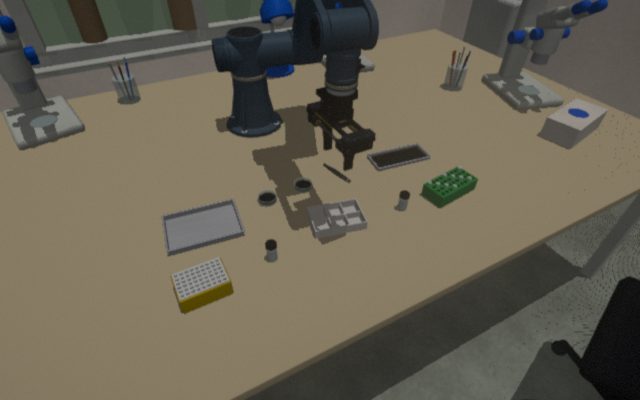

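View pics/side0.png

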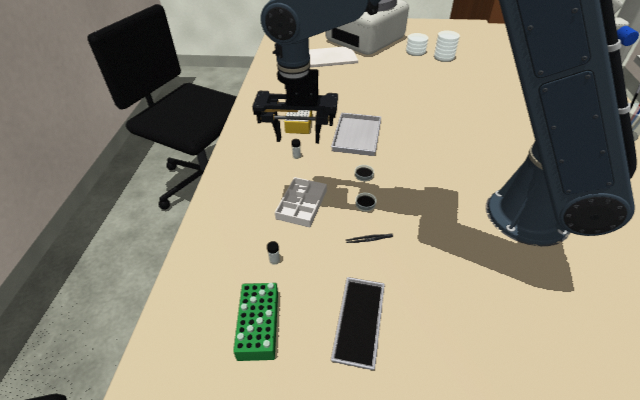

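The scene and side pictures agree with the networks. In the scene picture the vials are at (403,200) and (271,250), the dishes at (267,198) and (303,185), the forceps at (337,172) and the rack at (337,218). Next I'll measure the yaws.

```bash
cat >> h.py <<'E'
def topl(c,uv,z):
    if 'rvec' in c: R=cv2.Rodrigues(np.array(c['rvec'],float))[0]; C=-R.T@np.array(c['tvec']).ravel(); Rw=R.T
    else:
        from scipy.spatial.transform import Rotation as Ro
        o=c['obs']; T=np.eye(4); T[:3,:3]=Ro.from_quat(o['tool_rot']).as_matrix(); T[:3,3]=o['position']
        T=T@np.array(c['mount']); Rw=T[:3,:3]; C=T[:3,3]
    uv=np.atleast_2d(uv).astype(float); d=np.c_[uv,np.ones(len(uv))]@np.linalg.inv(c['intrinsics']).T@Rw.T
    return (C+d*((z-C[2])/d[:,2])[:,None])[:,:2]
def wrist(n=None):
    o=robot.get_obs(); c=robot.camera('wrist'); c['obs']=o
    if n: save(c,n)
    return c
def rects(c,q,z,k=3,smin=.4):
    for r in robot.outline_of(c,q)[:k]:
        if r['score']<smin: continue
        v,u=np.nonzero(r['region']); P=topl(c,np.c_[u,v],z).astype(np.float32)
        (x,y),(w,h),a=cv2.minAreaRect(P*1000); d=P-P.mean(0); e,V=np.linalg.eigh(d.T@d); ax=V[:,1]
        print(q,round(r['score'],2),'c',np.round([x,y],1),'wh',np.round([w,h],1),'ang',round(a,1),'pca',round(np.degrees(np.arctan2(ax[1],ax[0])),1),'mean',np.round(P.mean(0)*1000,1), 'touch', u.min()==0 or v.min()==0 or u.max()==639 or v.max()==399)
E
python3 - <<'E'
from h import *
for n in ['scene','side']:
    c=robot.camera(n); print(n)
    for t,z in [('forceps',.005),('vial_rack',.028),('dish_tray',.02),('forceps_tray',.012)]: rects(c,t,z)
c=wrist('w0.png'); print(np.round(c['mount'],3))
E
```

```text
scene
forceps 0.58 c [431.3 119.9] wh [118.2  23.4] ang 6.5 pca -167.8 mean [432.4 120.1] touch False
vial_rack 0.68 c [6.343e+02 6.000e-01] wh [156.6 125.1] ang 77.2 pca 79.7 mean [636.1  -0.9] touch False
dish_tray 0.75 c [ 479.5 -337.5] wh [201.8 161. ] ang 82.8 pca 81.1 mean [ 483.9 -340.6] touch False
forceps_tray 0.86 c [457.4 354.1] wh [217.6 106.6] ang 83.6 pca 85.4 mean [459.3 349.8] touch False
side
forceps 0.75 c [425.6 118.8] wh [96.6 13.8] ang 9.7 pca -166.6 mean [429.1 118.6] touch False
vial_rack 0.97 c [622.1  17.9] wh [173.8 112.5] ang 76.9 pca 79.7 mean [621.9  22.9] touch False
dish_tray 0.73 c [ 474.8 -327.4] wh [232.  146.4] ang 82.3 pca 83.3 mean [ 474.5 -321.6] touch False
forceps_tray 0.81 c [454.3 357.4] wh [209.   92.4] ang 82.7 pca 83.0 mean [455.5 365.5] touch False
[[-0.001 -0.952 -0.305  0.084]
 [ 1.    -0.001  0.     0.002]
 [-0.    -0.305  0.952 -0.185]
 [ 0.     0.     0.     1.   ]]
```

View pics/w0.png

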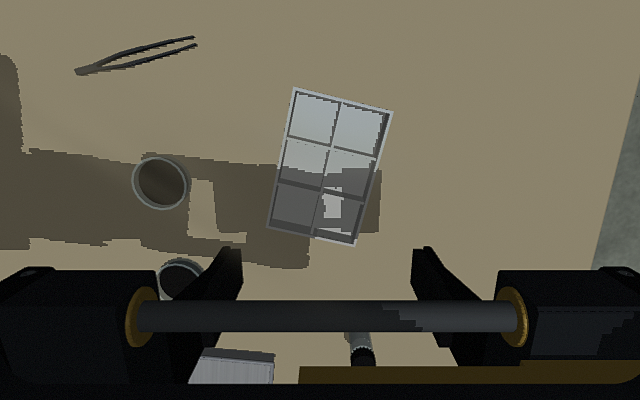

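Call:
servo_tool:
  rows: [-1,0.04,0.008,0,0,-1,0.04,0.009,0,0,-1,0.04,0.009,0,0,-1,0.04,0.009,0,0,-1,0.04,0.009,0,0]

```text
time: 1.87
position: [0.6692, 0.2018, 0.2005]
tool_rot: [0.707, 0.707, 0.0, 0.0]
ft_force: [1.2, -0.3, 0.7]
grip_width: 0.087
grip_force: 0.0
```

The wrist picture shows the rack with top corners at about (295,87), (392,112), (356,246) and (267,228). One dish is at (160,182) and the forceps run from (75,71) to (195,40). The rack is turned by about -13°.

Run:
```python
from h import *
c=wrist('w1.png')
for r in robot.outline_of(c,'vial_a')[:2]:
    v,u=np.nonzero(r['region']); print(r['score'],u.min(),u.max(),v.min(),v.max(),u.mean(),v.mean())
print([(np.round(r['at'],4),r['score']) for r in robot.place_of(c,'vial_a')])
rects(c,'forceps_tray',.012); rects(c,'forceps',.005)
c['obs']=dict(position=np.array([.6242,.0001,.1995]),tool_rot=[.70711,.7071,-.0006,-.0009])
P=topl(c,[[295,87],[392,112],[356,246],[267,228]],.028)
print(np.round(P,4),P.mean(0)); 
for i in range(4): d=P[(i+1)%4]-P[i]; print(np.linalg.norm(d),np.degrees(np.arctan2(d[1],d[0])))
P=topl(c,[[75,71],[195,40]],.005);d=P[1]-P[0];print('forceps',P,np.linalg.norm(d),np.degrees(np.arctan2(d[1],d[0])))
```

```text
0.9 313 342 157 194 326.9623477297896 175.92248062015503
[(array([ 6.690e-01,  2.028e-01, -2.000e-04]), 0.73)]
forceps_tray 0.59 c [454.1 313.9] wh [122.7  93.8] ang 83.1 pca 75.5 mean [454.6 314.8] touch True
forceps 0.83 c [424.1 116. ] wh [108.9  17.8] ang 14.4 pca -166.3 mean [420.6 115.7] touch False
[[ 0.5953  0.0897]
 [ 0.6901  0.0664]
 [ 0.6583 -0.0773]
 [ 0.5607 -0.0559]] [0.62610048 0.00571094]
0.09761297869748578 -13.84624335114482
0.14717940118810174 -102.47470091869191
0.09990898201991523 167.63623912920204
0.14972731510883222 76.63602748988042
forceps [[0.37073144 0.10562426]
 [0.49572538 0.13417733]] 0.12821373519902748 12.867608134709421
```

View pics/w1.png

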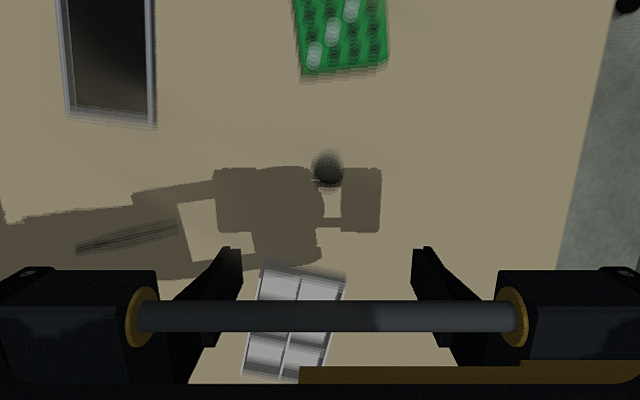

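The picture is blurred because the arm was still settling. The vial is at (328,168). I'll settle and measure once more, this time looking at the rack as well.

Run:
```python
from h import *
c=wrist('w2.png'); print(np.round(c['obs']['position'],4))
for r in robot.outline_of(c,'vial_a')[:1]:
    v,u=np.nonzero(r['region']); print(r['score'],u.min(),u.max(),v.min(),v.max(),u.mean(),v.mean())
    print('mid-z',topl(c,[[u.mean(),v.mean()]],.05))
    w=u.max()-u.min(); print('cap top',topl(c,[[(u.max()+u.min())/2,v.min()+w/2]],.061))
print([(np.round(r['at'],4),r['score']) for r in robot.place_of(c,'vial_a')])
rects(c,'forceps',.005)
```

```text
[0.6686 0.2    0.2   ]
0.98 314 342 155 192 327.7097902097902 174.28554778554778
mid-z [[0.67136763 0.20838279]]
cap top [[0.67159215 0.21593624]]
[(array([0.6709, 0.2054, 0.0012]), 0.93)]
forceps 0.9 c [432.9 118.7] wh [128.3  16.2] ang 12.1 pca -166.3 mean [429.7 117.9] touch False
```

Call:
servo_tool:
  rows: [-1,0.006,0.0025,0.03,0,-1,0,0,0.04,0,-1,0,0,0.04,0,-1,0,0,0.036,0,-1,0,0,0.02,0]
  newtons: 12

```text
time: 2.73
position: [0.6685, 0.204, 0.0299]
tool_rot: [0.708, 0.706, -0.003, -0.002]
ft_force: [-0.4, -0.3, 0.4]
grip_width: 0.0872
grip_force: 0.0
```

Call:
servo_tool:
  rows: [-1,0,0,0,0,0.9,0,0,0,0,0.9,0,0,0,0,0.9,0,0,0,0,0.9,0,0,0,0]
  newtons: 12

```text
time: 3.15
position: [0.6734, 0.2061, 0.0372]
tool_rot: [0.707, 0.707, 0.002, 0.001]
ft_force: [0.2, 0.1, -0.4]
grip_width: 0.0681
grip_force: 0.0
```

Call:
servo_tool:
  rows: [0.9,0,0,0,0,0.9,0,0,0,0,0.9,0,0,0,0,0.9,0,0,0,0,0.9,0,0,0,0]

```text
time: 3.57
position: [0.6714, 0.2061, 0.0345]
tool_rot: [0.707, 0.707, 0.0, 0.0]
ft_force: [-0.0, 0.8, 0.0]
grip_width: 0.0351
grip_force: 0.0
```

Call:
servo_tool:
  rows: [0.9,0,0,0,0,0.9,0,0,0,0,0.9,0,0,0,0,0.9,0,0,0,0,0.9,0,0,0,0]

```text
time: 3.98
position: [0.6714, 0.206, 0.0344]
tool_rot: [0.707, 0.707, -0.0, -0.0]
ft_force: [-0.4, 1.3, 1.1]
grip_width: 0.0271
grip_force: 12.0
```

Call:
servo_tool:
  rows: [0.9,0,0,-0.025,0,0.9,0,0,-0.03,0,0.9,-0.03,-0.003,-0.015,0,0.9,-0.035,-0.003,0,0,0.9,-0.035,-0.003,0,0]

```text
time: 4.4
position: [0.6636, 0.1059, 0.1064]
tool_rot: [0.706, 0.708, 0.001, 0.002]
ft_force: [-0.2, -0.1, -0.1]
grip_width: 0.0271
grip_force: 12.0
```

Call:
servo_tool:
  rows: [0.9,-0.035,-0.002,0,0,0.9,-0.023,0,0,0,0.9,0,0,0,0,0.9,0,0,0,0,0.9,0,0,0,0]

```text
time: 4.82
position: [0.6605, 0.0485, 0.1044]
tool_rot: [0.707, 0.707, 0.0, -0.0]
ft_force: [0.1, 0.5, -0.0]
grip_width: 0.0269
grip_force: 12.0
```

Run:
```python
from h import *
c=wrist('w3.png'); print(np.round(c['obs']['position'],4), c['obs']['grip_force'])
c=robot.camera('side'); cv2.imwrite('pics/s1.png',cv2.resize(c['pixels'][80:280,200:440,::-1],None,fx=3,fy=3))
```

```text
[0.6605 0.0485 0.1044] 11.995963901281357
```

View pics/w3.png

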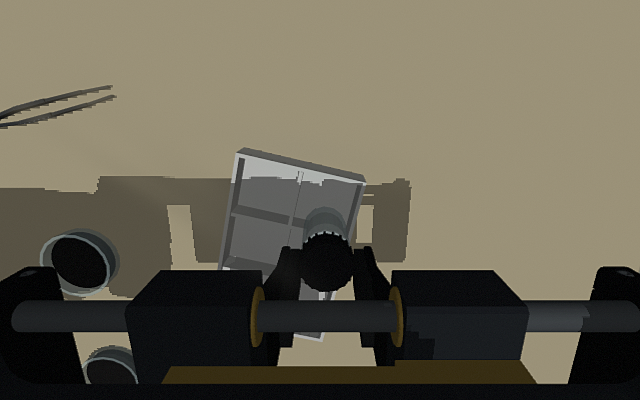

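The wrist picture shows the vial (cap at 326,262) over the rack's far-right cell (rack corners at (240,150) and (364,180)). It's well centred, so I'll lower it.

Call:
servo_tool:
  rows: [0.9,0,0,0.025,0,0.9,0,0,0.025,0,0.9,0,0,0.01,0,0.9,0,0,0.004,0,0.9,0,0,0.002,0]

```text
time: 5.33
position: [0.6601, 0.049, 0.0377]
tool_rot: [0.707, 0.708, -0.0, -0.001]
ft_force: [0.6, 0.2, 0.2]
grip_width: 0.0269
grip_force: 12.0
```

Call:
servo_tool:
  rows: [0.9,0,0,0.001,0,0.9,0,0,0,0,0.9,0,0,0,0,0.9,0,0,0,0,0.9,0,0,0,0]

```text
time: 5.75
position: [0.661, 0.0479, 0.0383]
tool_rot: [0.707, 0.707, 0.0, 0.001]
ft_force: [0.1, 0.6, -0.1]
grip_width: 0.0268
grip_force: 12.0
```

Call:
servo_tool:
  rows: [0.9,0,0,0.001,0,0.9,0,0,0,0,0.9,0,0,0,0]

```text
time: 6.0
position: [0.6609, 0.0479, 0.0372]
tool_rot: [0.707, 0.707, 0.0, 0.0]
ft_force: [-1.0, 0.3, 4.1]
grip_width: 0.0269
grip_force: 12.0
```

Contact with the floor. Releasing.

Call:
servo_tool:
  rows: [0.2,0,0,0,0,0,0,0,0,0,-0.2,0,0,0,0,-0.3,0,0,0,0,-0.3,0,0,0,0]

```text
time: 6.42
position: [0.6602, 0.0481, 0.0361]
tool_rot: [0.707, 0.707, -0.0, -0.0]
ft_force: [0.5, 0.0, 0.5]
grip_width: 0.0517
grip_force: 0.0
```

Call:
servo_tool:
  rows: [-0.3,0,0,-0.01,0,-0.3,0,0,-0.025,0,-0.3,0,0,-0.035,0,-0.6,0,0,-0.04,0,-1,-0.01,0,-0.04,0]

```text
time: 6.83
position: [0.6596, 0.0397, 0.188]
tool_rot: [0.707, 0.708, -0.0, -0.001]
ft_force: [0.9, -0.2, -0.3]
grip_width: 0.0634
grip_force: 0.0
```

Call:
servo_tool:
  rows: [-1,-0.04,0.002,-0.012,0,-1,-0.041,0.002,0,0,-1,-0.041,0.002,0,0,-1,-0.041,0.002,0,0,-1,-0.041,0,0,0]

```text
time: 7.25
position: [0.6686, -0.1676, 0.1997]
tool_rot: [0.707, 0.707, 0.0, 0.001]
ft_force: [-0.1, 0.3, 0.0]
grip_width: 0.0856
grip_force: 0.0
```

Call:
servo_tool:
  rows: [-1,-0.042,0,0,0,-1,0,0,0,0,-1,0,0,0,0,-1,0,0,0,0,-1,0,0,0,0]

```text
time: 7.67
position: [0.6683, -0.2059, 0.1986]
tool_rot: [0.707, 0.708, 0.0, -0.0]
ft_force: [-0.3, -0.5, 0.4]
grip_width: 0.0872
grip_force: 0.0
```

Run:
```python
from h import *
c=wrist('w4.png'); print(np.round(c['obs']['position'],4))
for r in robot.outline_of(c,'vial_a')[:3]:
    v,u=np.nonzero(r['region']); print(r['score'],u.min(),u.max(),v.min(),v.max(),u.mean(),v.mean())
    w=u.max()-u.min(); print('cap top',topl(c,[[(u.max()+u.min())/2,v.max()-w/2]],.061))
print([(np.round(r['at'],4),r['score']) for r in robot.place_of(c,'vial_a')])
for q in ['vial_rack','dish_a']: print([(np.round(r['at'],4),r['score']) for r in robot.place_of(c,q)])
```

```text
[ 0.6683 -0.2059  0.1986]
0.63 311 340 166 203 325.1098779134295 185.09544950055493
cap top [[ 0.66908348 -0.2082675 ]]
[(array([ 0.6662, -0.2117, -0.0041]), 0.74)]
[]
[(array([ 0.4463, -0.1326, -0.0019]), 0.79)]
```

View pics/w4.png

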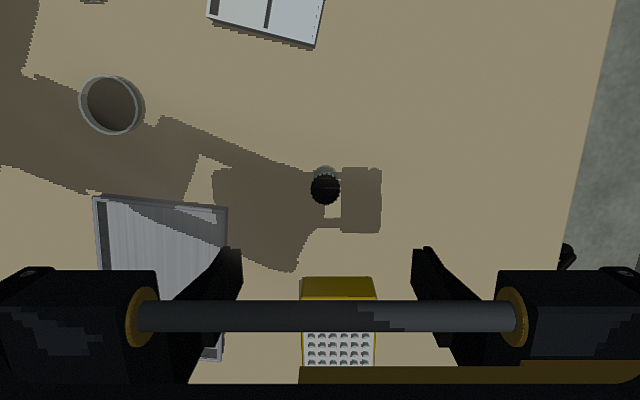

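The vial's cap is at (325,189), that is about (0.669, -0.208). I'll grasp it.

Call:
servo_tool:
  rows: [-1,-0.0025,0.001,0.03,0,-1,0,0,0.04,0,-1,0,0,0.04,0,-1,0,0,0.035,0,-1,0,0,0.02,0]
  newtons: 12

```text
time: 8.33
position: [0.6668, -0.2079, 0.0288]
tool_rot: [0.707, 0.707, -0.001, -0.003]
ft_force: [-0.2, -0.2, -0.2]
grip_width: 0.0872
grip_force: 0.0
```

Call:
servo_tool:
  rows: [-1,0,0,0,0,0.9,0,0,0,0,0.9,0,0,0,0,0.9,0,0,0,0,0.9,0,0,0,0]

```text
time: 8.75
position: [0.6712, -0.2107, 0.0361]
tool_rot: [0.707, 0.707, 0.001, 0.002]
ft_force: [1.0, 0.2, -0.4]
grip_width: 0.0682
grip_force: 0.0
```

Call:
servo_tool:
  rows: [0.9,0,0,0,0,0.9,0,0,0,0,0.9,0,0,0,0,0.9,0,0,0,0,0.9,0,0,0,0]

```text
time: 9.17
position: [0.6695, -0.21, 0.0335]
tool_rot: [0.707, 0.707, 0.0, 0.0]
ft_force: [-0.4, -0.9, 0.4]
grip_width: 0.0351
grip_force: 0.0
```

Call:
servo_tool:
  rows: [0.9,0,0,0,0,0.9,0,0,0,0,0.9,0,0,0,0,0.9,0,0,0,0]

```text
time: 9.5
position: [0.6693, -0.21, 0.0333]
tool_rot: [0.707, 0.707, -0.0, -0.0]
ft_force: [0.5, 0.6, 0.3]
grip_width: 0.0269
grip_force: 12.0
```

Call:
servo_tool:
  rows: [0.9,0,0,-0.025,0,0.9,0,0,-0.03,0,0.9,0.03,-0.006,-0.016,0,0.9,0.035,-0.008,0,0,0.9,0.035,-0.008,0,0]

```text
time: 9.92
position: [0.6486, -0.1103, 0.1062]
tool_rot: [0.708, 0.706, 0.001, 0.002]
ft_force: [-0.1, 0.4, -0.9]
grip_width: 0.0273
grip_force: 12.0
```

Call:
servo_tool:
  rows: [0.9,0.035,-0.006,0,0,0.9,0.028,-0.003,0,0,0.9,0,0,0,0,0.9,0,0,0,0,0.9,0,0,0,0]

```text
time: 10.33
position: [0.639, -0.0474, 0.1045]
tool_rot: [0.707, 0.707, 0.0, 0.001]
ft_force: [-0.1, -0.1, -0.3]
grip_width: 0.0273
grip_force: 12.0
```

Run:
```python
from h import *
c=wrist('w5.png'); print(np.round(c['obs']['position'],4), c['obs']['grip_force'])
```

```text
[ 0.639  -0.0474  0.1045] 11.985873878002167
```

View pics/w5.png

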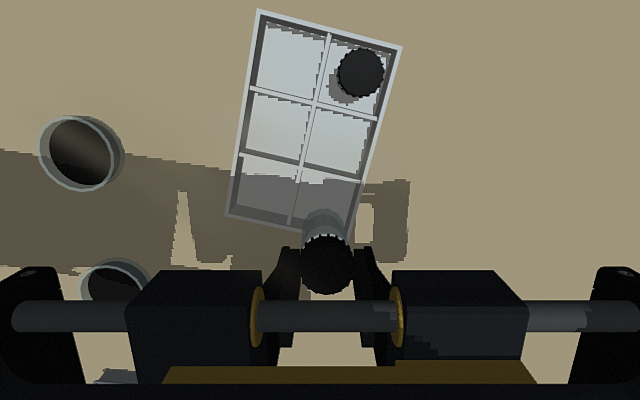

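Vial A stands upright in the far-right cell (cap at 361,72). I'll check the rack corners (258,10), (402,47) and (226,214) against the target.

Run:
```python
from h import *
c=wrist()
P=topl(c,[[258,10],[402,47],[226,214]],.028); TL,TR,BL=P
ctr=(TR+BL)/2; ex=(TR-TL)/np.linalg.norm(TR-TL); ey=(TL-BL)/np.linalg.norm(TL-BL)
print(P,np.linalg.norm(TR-TL),np.linalg.norm(TL-BL),ctr,np.degrees(np.arctan2(ex[1],ex[0])),np.degrees(np.arctan2(ey[1],ey[0])))
print('target',ctr+.0245*ex-.049*ey)
for q in ['dish_a','dish_tray','forceps']: print(q,[(np.round(r['at'],4),r['score']) for r in robot.place_of(c,q)])
```

```text
[[ 0.5955225   0.08841812]
 [ 0.69265206  0.06578119]
 [ 0.56155326 -0.0549494 ]] 0.09973255013858422 0.14733687742219775 [0.62710266 0.00541589] -13.119121205020267 76.67025501250052
target [ 0.63966602 -0.04782493]
dish_a [(array([ 0.4446, -0.0103, -0.0036]), 0.8), (array([ 0.6362, -0.053 ,  0.0701]), 0.22)]
dish_tray []
forceps []
```

Good agreement, to within about 1 mm. Lowering.

Call:
servo_tool:
  rows: [0.9,0.0,0.001,0.025,0,0.9,0,0,0.025,0,0.9,0,0,0.01,0,0.9,0,0,0.004,0,0.9,0,0,0.002,0]

```text
time: 11.0
position: [0.6392, -0.0474, 0.0376]
tool_rot: [0.707, 0.707, -0.0, -0.001]
ft_force: [-0.2, 0.2, -0.3]
grip_width: 0.027
grip_force: 12.0
```

Call:
servo_tool:
  rows: [0.9,0,0,0.001,0,0.9,0,0,0,0,0.9,0,0,0.001,0,0.9,0,0,0,0,0.9,0,0,0,0]

```text
time: 11.42
position: [0.6399, -0.047, 0.0372]
tool_rot: [0.707, 0.707, 0.0, 0.001]
ft_force: [-0.1, 0.8, -0.4]
grip_width: 0.0271
grip_force: 12.0
```

Call:
servo_tool:
  rows: [0.9,0,0,0.001,0,0.9,0,0,0,0,0.9,0,0,0,0]

```text
time: 11.67
position: [0.6399, -0.0471, 0.0361]
tool_rot: [0.707, 0.707, 0.0, 0.0]
ft_force: [-0.5, -1.3, 4.1]
grip_width: 0.0272
grip_force: 12.0
```

Call:
servo_tool:
  rows: [0.2,0,0,0,0,0,0,0,0,0,-0.2,0,0,0,0,-0.3,0,0,0,0,-0.3,0,0,0,0]

```text
time: 12.08
position: [0.6393, -0.047, 0.0351]
tool_rot: [0.707, 0.707, -0.0, -0.0]
ft_force: [-0.0, 0.2, -0.2]
grip_width: 0.0518
grip_force: 0.0
```

Call:
servo_tool:
  rows: [-0.3,0,0,-0.01,0,-0.3,0,0,-0.025,0,-0.3,0,0,-0.035,0,-0.6,0,0,-0.04,0,-1,0,0,-0.04,0]

```text
time: 12.5
position: [0.6388, -0.0468, 0.187]
tool_rot: [0.707, 0.707, -0.0, -0.001]
ft_force: [0.3, 0.6, -0.4]
grip_width: 0.0633
grip_force: 0.0
```

Call:
servo_tool:
  rows: [-1,-0.017,-0.038,-0.012,0,-1,-0.017,-0.038,0,0,-1,-0.017,-0.038,0,0,-1,-0.017,-0.038,0,0,-1,-0.017,-0.038,0,0]

```text
time: 12.92
position: [0.4493, -0.1317, 0.1979]
tool_rot: [0.707, 0.707, 0.0, 0.001]
ft_force: [0.8, -0.8, -0.5]
grip_width: 0.0859
grip_force: 0.0
```

Call:
servo_tool:
  rows: [-1,0,0,0,0,-1,0,0,0,0,-1,0,0,0,0,-1,0,0,0,0]

```text
time: 13.25
position: [0.4527, -0.1316, 0.1976]
tool_rot: [0.707, 0.707, 0.0, 0.001]
ft_force: [0.4, 0.3, -0.3]
grip_width: 0.0865
grip_force: 0.0
```

```bash
cat >> h.py <<'E'
def dish(c,z=.018):
    for r in robot.outline_of(c,'dish_a')[:3]:
        m=r['region'].astype(np.uint8); k=max(cv2.findContours(m,cv2.RETR_EXTERNAL,cv2.CHAIN_APPROX_NONE)[0],key=len)[:,0]
        P=topl(c,k,z).astype(np.float32)*1000; (x,y),rad=cv2.minEnclosingCircle(P); (ex,ey),ab,_=cv2.fitEllipse(P)
        print('dish',round(r['score'],2),'circ',np.round([x,y,rad],1),'ell',np.round([ex,ey,*ab],1),'px',k.min(0),k.max(0))
E
python3 - <<'E'
from h import *
c=wrist('w6.png'); print(np.round(c['obs']['position'],4))
dish(c)
for q in ['dish_a','dish_tray']: print(q,[(np.round(r['at'],4),r['score']) for r in robot.place_of(c,q)])
rects(c,'dish_tray',.02)
E
```

```text
[ 0.4527 -0.1316  0.1976]
dish 0.9 circ [445.8  -8.9  29.7] ell [446.   -8.9  57.4  58.3] px [287  16] [347  83]
dish 0.67 circ [651.1 -46.3  30.8] ell [652.6 -47.5  31.6  64.4] px [494  76] [555 110]
dish 0.65 circ [ 450.9 -132.5   30.4] ell [ 450.9 -132.7   58.3   59.6] px [295 148] [351 203]
dish_a [(array([ 0.4483, -0.1304, -0.0018]), 0.77), (array([ 0.4464, -0.0078,  0.0006]), 0.65)]
dish_tray [(array([ 0.4801, -0.3342, -0.0041]), 0.85)]
dish_tray 0.56 c [ 477.7 -321.2] wh [186.9 144.6] ang 83.4 pca 73.7 mean [ 474.8 -301. ] touch False
```

View pics/w6.png

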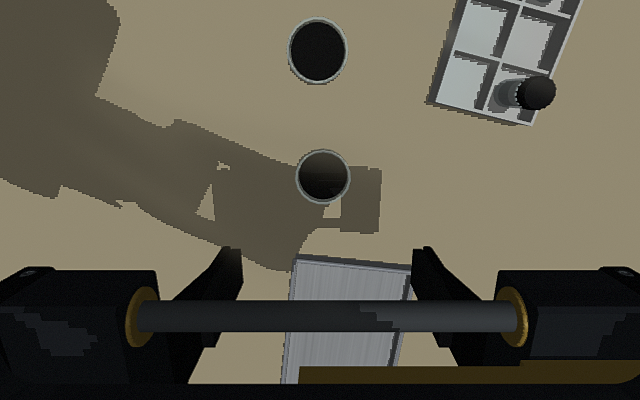

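Both vials stand in their own cells. Dish 1 is at (323,176), that is (0.451, -0.1325), and the tray's yaw is about -7°. Grasping dish 1.

Call:
servo_tool:
  rows: [-1,-0.001,-0.002,0.041,0,-1,0,0,0.041,0,-1,0,0,0.041,0,-1,0,0,0.035,0,-1,0,0,0.02,0]
  newtons: 12

```text
time: 13.92
position: [0.4477, -0.1312, 0.0156]
tool_rot: [0.707, 0.707, -0.001, -0.002]
ft_force: [-0.6, -1.0, 0.3]
grip_width: 0.0873
grip_force: 0.0
```

Call:
servo_tool:
  rows: [-1,0,0,0.008,0,-1,0,0,0.005,0,-1,0,0,0,0,-1,0,0,0,0]

```text
time: 14.25
position: [0.4499, -0.1327, 0.0067]
tool_rot: [0.707, 0.707, 0.0, 0.001]
ft_force: [-0.2, -0.1, 1.2]
grip_width: 0.0874
grip_force: 0.0
```

Call:
servo_tool:
  rows: [0.5,0,0,0.001,0,0.5,0,0,0,0,0.5,0,0,0,0,0.5,0,0,0,0,0.5,0,0,0,0]

```text
time: 14.67
position: [0.4492, -0.1325, 0.0054]
tool_rot: [0.707, 0.707, 0.0, 0.0]
ft_force: [-0.8, -0.2, -0.6]
grip_width: 0.0615
grip_force: 0.0
```

Call:
servo_tool:
  rows: [0.5,0,0,0,0,0.5,0,0,0,0,0.5,0,0,0,0,0.5,0,0,0,0,0.5,0,0,0,0]

```text
time: 15.08
position: [0.4489, -0.1323, 0.0049]
tool_rot: [0.707, 0.707, -0.0, -0.0]
ft_force: [0.4, 0.3, 0.0]
grip_width: 0.0285
grip_force: 0.0
```

The fingers closed past 60 mm without gripping anything, so I need to look.

Run:
```python
from h import *
c=wrist('w7.png'); dish(c)
c=robot.camera('side'); dish(c); print([(np.round(r['at'],4),r['score']) for r in robot.place_of(c,'dish_a')])
cv2.imwrite('pics/s2.png',cv2.resize(c['pixels'][100:260,240:440,::-1],None,fx=4,fy=3.7))
```

```text
dish 0.89 circ [ 450.8 -131.2   31.6] ell [ 450.7 -129.2   52.6   60.4] px [272 199] [381 299]
dish 0.57 circ [445.8 -11.9  29.4] ell [445.8 -22.   30.3  62.2] px [248   0] [383  72]
dish 0.82 circ [443.9  -2.7  34.5] ell [444.1  -3.1  56.6  67.2] px [355 193] [374 209]
dish 0.58 circ [ 443.9 -125.7   40. ] ell [ 448.3 -123.7   56.2   75.3] px [354 164] [373 181]
dish 0.45 circ [661.5  28.8  37.1] ell [662.5  28.   26.9  78.4] px [281 196] [291 214]
[(array([ 0.4442, -0.01  , -0.0039]), 0.84), (array([ 0.4513, -0.1304, -0.0034]), 0.56)]
```

View pics/w7.png

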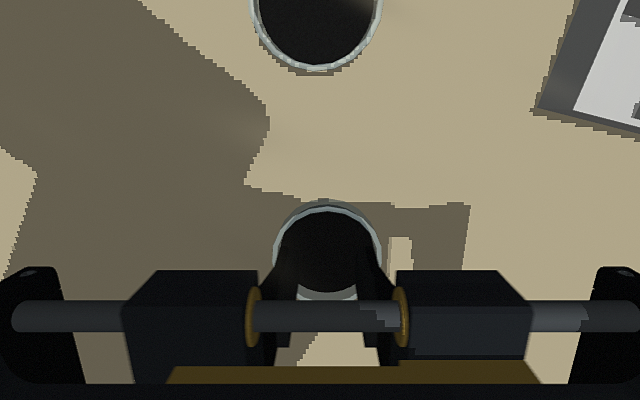

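View pics/s2.png

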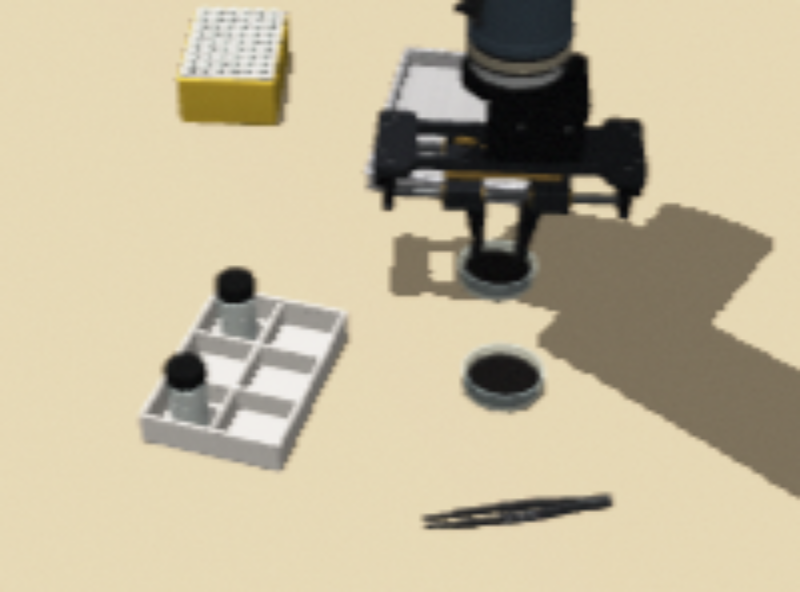

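Run:
```python
from h import *
c=wrist(); M=np.linalg.inv(c['mount']); K=c['intrinsics']
for w in (.0435,.0142):
  for y in (-w,w,-w-.015,w+.015):
    for z in (0,-.019,-.04):
      p=M@[0,y,z,1]; p=K@p[:3]; print(w,round(y,4),z,np.round(p[:2]/p[2],0),end=' | ')
  print()
o=robot.get_obs(); print(o['position'],o['grip_width'],o['grip_force'],o['ft_force'],o['q'])
p=cv2.imread('pics/w7.png')[180:320,230:420]; p=np.clip(p.astype(float)*4,0,255).astype(np.uint8)
cv2.imwrite('pics/w7c.png',cv2.resize(p,None,fx=4,fy=4))
```

```text
0.0435 -0.0435 0 [248. 246.] | 0.0435 -0.0435 -0.019 [240. 261.] | 0.0435 -0.0435 -0.04 [230. 282.] | 0.0435 0.0435 0 [399. 246.] | 0.0435 0.0435 -0.019 [406. 261.] | 0.0435 0.0435 -0.04 [416. 282.] | 0.0435 -0.0585 0 [222. 246.] | 0.0435 -0.0585 -0.019 [212. 261.] | 0.0435 -0.0585 -0.04 [198. 282.] | 0.0435 0.0585 0 [425. 246.] | 0.0435 0.0585 -0.019 [435. 261.] | 0.0435 0.0585 -0.04 [448. 282.] | 
0.0142 -0.0142 0 [299. 246.] | 0.0142 -0.0142 -0.019 [296. 261.] | 0.0142 -0.0142 -0.04 [293. 282.] | 0.0142 0.0142 0 [348. 246.] | 0.0142 0.0142 -0.019 [350. 261.] | 0.0142 0.0142 -0.04 [353. 282.] | 0.0142 -0.0292 0 [273. 246.] | 0.0142 -0.0292 -0.019 [268. 261.] | 0.0142 -0.0292 -0.04 [261. 282.] | 0.0142 0.0292 0 [374. 246.] | 0.0142 0.0292 -0.019 [379. 261.] | 0.0142 0.0292 -0.04 [386. 282.] | 
[ 0.44889519 -0.13232214  0.00491836] 0.021995415425991326 0.0 [-0.39296042 -0.35366599 -0.34048179] [-5.26117313e-01  6.79769377e-01  1.96837913e+00 -8.81101274e-06
  4.93541871e-01 -5.26120809e-01]
```

View pics/w7c.png

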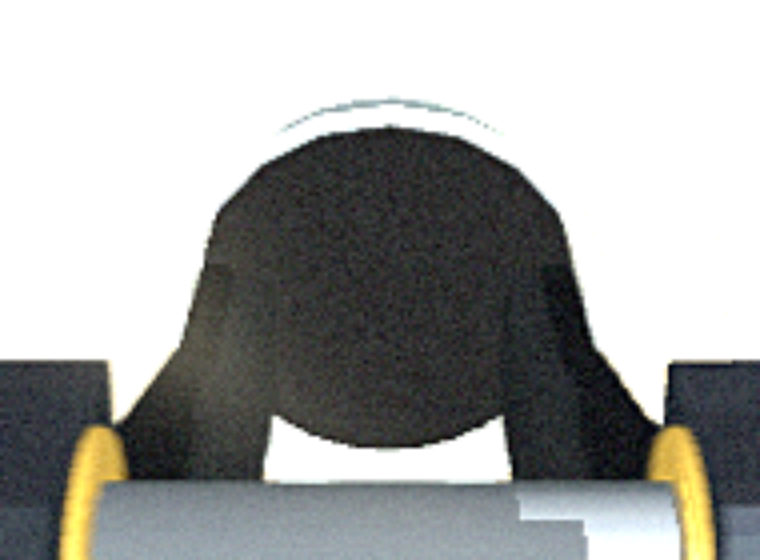

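The crop shows the fingertips inside the dish's outline (tips at about row 246), with no force and no movement of the dish. I'll rise, open, check the dish, and retry in finer steps with a bounded closure.

Call:
servo_tool:
  rows: [0.5,0,0,-0.01,0,0.5,0,0,-0.025,0,0.2,0,0,-0.03,0,-0.5,0,0,0,0,-1,0,0,0,0]
  newtons: 12

```text
time: 15.8
position: [0.4502, -0.133, 0.0719]
tool_rot: [0.707, 0.707, 0.001, 0.002]
ft_force: [-0.6, 0.1, 0.4]
grip_width: 0.0346
grip_force: 0.0
```

Call:
servo_tool:
  rows: [-1,0,0,0,0,-1,0,0,0,0,-1,0,0,0,0,-1,0,0,0,0,-1,0,0,0,0]

```text
time: 16.22
position: [0.4485, -0.1321, 0.0693]
tool_rot: [0.707, 0.707, -0.0, -0.001]
ft_force: [-0.2, 0.1, -1.0]
grip_width: 0.0675
grip_force: 0.0
```

Run:
```python
from h import *
c=wrist('w8.png'); print(c['obs']['position'],c['obs']['grip_width']); dish(c)
print([(np.round(r['at'],4),r['score']) for r in robot.place_of(c,'dish_a')])
c=robot.camera('scene');print([(np.round(r['at'],4),r['score']) for r in robot.place_of(c,'dish_a')])
```

```text
[ 0.44847472 -0.13212847  0.06926517] 0.06754335056117743
dish 0.78 circ [445.7  -9.   29.7] ell [445.8 -14.1  45.2  61.8] px [271   0] [368  76]
dish 0.78 circ [ 450.5 -132.1   31. ] ell [ 450.6 -132.2   58.2   61.3] px [286 174] [368 255]
[(array([ 0.4457, -0.0042, -0.0037]), 0.98), (array([ 0.4485, -0.1334, -0.0012]), 0.92)]
[(array([ 0.4434, -0.0074,  0.0023]), 0.72), (array([ 0.4436, -0.1358,  0.0016]), 0.65)]
```

View pics/w8.png

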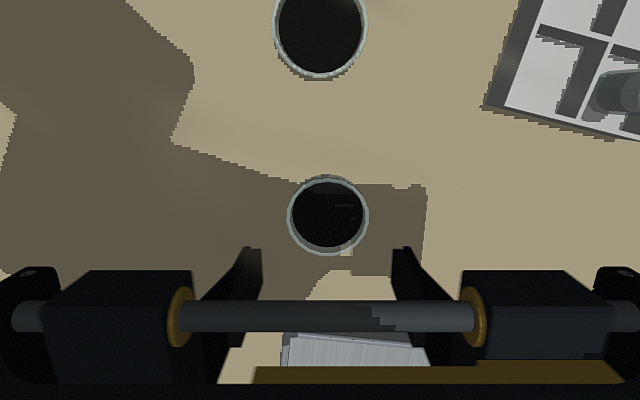

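The dish is untouched at (0.4505, -0.132). I'll retry with the tips lower, closing in bounded steps.

Call:
servo_tool:
  rows: [-1,0,0.002,0,0,-1,0,0,0,0,-1,0,0,0.015,0,-1,0,0,0.025,0,-1,0,0,0.015,0]
  newtons: 15

```text
time: 16.88
position: [0.4511, -0.1324, 0.0141]
tool_rot: [0.707, 0.707, 0.0, 0.0]
ft_force: [-0.2, 0.6, -0.1]
grip_width: 0.0868
grip_force: 0.0
```

Call:
servo_tool:
  rows: [-1,0,0,0.008,0,-1,0,0,0.003,0,-1,0,0,0,0,-0.6,0,0,0.001,0,-0.6,0,0,0,0]

```text
time: 17.3
position: [0.4515, -0.1326, 0.0035]
tool_rot: [0.707, 0.707, 0.0, 0.001]
ft_force: [0.2, 0.1, -0.1]
grip_width: 0.0801
grip_force: 0.0
```

Call:
servo_tool:
  rows: [-0.4,0,0,0,0,-0.4,0,0,0,0,-0.4,0,0,0,0,-0.35,0,0,0,0,-0.3,0,0,0,0]

```text
time: 17.72
position: [0.451, -0.1324, 0.0032]
tool_rot: [0.707, 0.707, 0.0, 0.0]
ft_force: [0.5, -0.1, -0.1]
grip_width: 0.0586
grip_force: 0.0
```

Call:
servo_tool:
  rows: [-0.2,0,0,0,0,-0.2,0,0,0,0]

```text
time: 17.88
position: [0.4509, -0.1324, 0.003]
tool_rot: [0.707, 0.707, 0.0, 0.0]
ft_force: [-0.7, 0.3, 0.8]
grip_width: 0.0536
grip_force: 0.0
```

There's still no contact at 53 mm. I'll open and probe downward for the bench, to check whether the tool's reported height is right.

Call:
servo_tool:
  rows: [-1,0,0,0,0,-1,0,0,0,0,-1,0,0,0,0,-1,0,0,0,0,-1,0,0,0,0]

```text
time: 18.3
position: [0.4509, -0.1323, 0.0029]
tool_rot: [0.707, 0.707, -0.0, -0.0]
ft_force: [-0.6, 1.0, -0.5]
grip_width: 0.0794
grip_force: 0.0
```

Call:
servo_tool:
  rows: [-1,0,0,0.001,0,-1,0,0,0.001,0,-1,0,0,0.001,0,-1,0,0,0,0,-1,0,0,0,0]

```text
time: 18.72
position: [0.4508, -0.1323, -0.0002]
tool_rot: [0.707, 0.707, -0.0, -0.0]
ft_force: [0.5, 0.5, 1.0]
grip_width: 0.0867
grip_force: 0.0
```

Call:
servo_tool:
  rows: [-1,0,0,0.001,0,-1,0,0,0.001,0,-1,0,0,0,0,-1,0,0,0,0]

```text
time: 19.05
position: [0.4509, -0.1323, -0.0021]
tool_rot: [0.707, 0.707, -0.0, -0.0]
ft_force: [0.3, -0.5, 0.5]
grip_width: 0.0868
grip_force: 0.0
```

The reported tip is 2 mm below the bench without any contact, so the real fingertips sit higher than reported. Probing on.

Call:
servo_tool:
  rows: [-1,0,0,0.001,0,-1,0,0,0.001,0,-1,0,0,0.001,0,-1,0,0,0,0,-1,0,0,0,0]

```text
time: 19.47
position: [0.4509, -0.1323, -0.0051]
tool_rot: [0.707, 0.707, -0.0, -0.0]
ft_force: [-0.6, -0.3, -0.3]
grip_width: 0.0872
grip_force: 0.0
```

Call:
servo_tool:
  rows: [-1,0,0,0.001,0,-1,0,0,0.001,0,-1,0,0,0,0,-1,0,0,0,0]

```text
time: 19.8
position: [0.4509, -0.1323, -0.0071]
tool_rot: [0.707, 0.707, -0.0, -0.0]
ft_force: [-0.2, 0.5, -0.3]
grip_width: 0.0874
grip_force: 0.0
```

Run:
```python
from h import *
c=wrist('w9.png'); print(c['obs']['position'],c['obs']['ft_force']); dish(c)
s=robot.camera('side'); cv2.imwrite('pics/s3.png',cv2.resize(s['pixels'][120:220,310:410,::-1],(600,600),interpolation=cv2.INTER_CUBIC))
```

```text
[ 0.45088834 -0.13232123 -0.0071116 ] [-0.24581506  0.46564789 -0.31329702]
dish 0.87 circ [445.5 -14.3  29.1] ell [445.8 -23.5  27.3  61.5] px [237   0] [381  69]
dish 0.71 circ [ 450.8 -130.4   31. ] ell [ 450.6 -128.    54.1   59.9] px [265 205] [379 299]
```

View pics/s3.png

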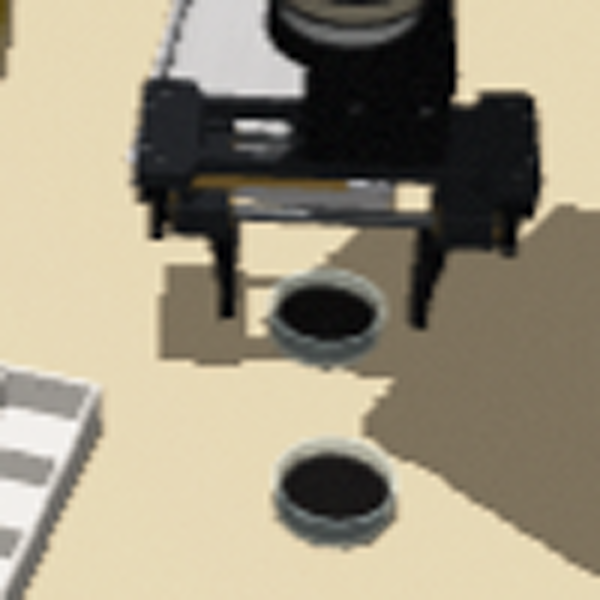

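The side crop shows the open fingers around the dish with the tips at about (348,172) and (380,174) in the full picture, and the dish undisturbed. I'll work out the real tip height from these pixels.

Run:
```python
from h import *
c=robot.camera('side'); R=cv2.Rodrigues(np.array(c['rvec'],float))[0]; C=-R.T@np.array(c['tvec']).ravel(); print('cam',C)
Ki=np.linalg.inv(c['intrinsics'])
for n,u,v in [('L',348,172.5),('R',379.7,174.2),('rim',364.3,170.8)]:
    d=R.T@Ki@[u,v,1]
    for y in (-.1323,-.1228): t=(y-C[1])/d[1]; print(n,y,np.round(C+t*d,4))
print('rim@.018',topl(c,[[364.3,170.8]],.018))
```

```text
cam [0.49660703 0.7968692  0.8172554 ]
L -0.1323 [ 0.4947 -0.1323  0.0081]
L -0.1228 [ 0.4948 -0.1228  0.0163]
R -0.1323 [ 0.3982 -0.1323  0.0074]
R -0.1228 [ 0.3992 -0.1228  0.0157]
rim -0.1323 [ 0.4457 -0.1323  0.0181]
rim -0.1228 [ 0.4462 -0.1228  0.0262]
rim@.018 [[ 0.44567214 -0.13238691]]
```

The real tips are 15–20 mm higher than reported, which explains the miss. I'll probe further down until contact.

Call:
servo_tool:
  rows: [-1,0,0,0.002,0,-1,0,0,0.001,0,-1,0,0,0.001,0,-1,0,0,0,0,-1,0,0,0,0]

```text
time: 20.42
position: [0.4508, -0.1323, -0.0112]
tool_rot: [0.707, 0.707, -0.0, -0.0]
ft_force: [-0.6, -0.1, -0.7]
grip_width: 0.0873
grip_force: 0.0
```

Call:
servo_tool:
  rows: [-1,0,0,0.001,0,-1,0,0,0,0,-1,0,0,0.001,0,-1,0,0,0,0,-1,0,0,0,0]

```text
time: 20.83
position: [0.4509, -0.1323, -0.0131]
tool_rot: [0.707, 0.707, -0.0, -0.0]
ft_force: [0.9, 0.1, -0.2]
grip_width: 0.0874
grip_force: 0.0
```

Call:
servo_tool:
  rows: [-1,0,0,0.001,0,-1,0,0,0,0,-1,0,0,0,0]

```text
time: 21.08
position: [0.4509, -0.1323, -0.0141]
tool_rot: [0.707, 0.707, -0.0, -0.0]
ft_force: [0.3, 0.8, -1.0]
grip_width: 0.0873
grip_force: 0.0
```

Call:
servo_tool:
  rows: [-1,0,0,0.001,0,-1,0,0,0,0,-1,0,0,0,0]

```text
time: 21.33
position: [0.4509, -0.1323, -0.0151]
tool_rot: [0.707, 0.707, -0.0, -0.0]
ft_force: [-0.7, 0.9, 0.6]
grip_width: 0.0872
grip_force: 0.0
```

Call:
servo_tool:
  rows: [-0.2,0,0,0,0,-0.2,0,0,0,0,-0.2,0,0,0,0,-0.2,0,0,0,0,-0.2,0,0,0,0]
  newtons: 15

```text
time: 21.75
position: [0.4509, -0.1323, -0.015]
tool_rot: [0.707, 0.707, -0.0, -0.0]
ft_force: [0.4, -0.3, 0.3]
grip_width: 0.0612
grip_force: 0.1
```

Call:
servo_tool:
  rows: [-0.2,0,0,0,0,-0.1,0,0,0,0,-0.1,0,0,0,0]

```text
time: 22.0
position: [0.4508, -0.1323, -0.0151]
tool_rot: [0.707, 0.707, -0.0, -0.0]
ft_force: [-0.7, 0.2, -0.1]
grip_width: 0.0591
grip_force: 15.0
```

Dish 1 is gripped. Carrying it to the far half of the tray.

Call:
servo_tool:
  rows: [0.3,0,0,-0.01,0,0.3,0,0,-0.02,0,0.3,0,0,-0.025,0,0.3,-0.02,0.001,-0.005,0,0.3,-0.03,0.002,0,0]

```text
time: 22.42
position: [0.4538, -0.1808, 0.0474]
tool_rot: [0.706, 0.708, 0.0, 0.0]
ft_force: [0.4, 0.2, -1.3]
grip_width: 0.0596
grip_force: 15.0
```

Call:
servo_tool:
  rows: [0.3,-0.035,0.003,0,0,0.3,-0.035,0.003,0,0,0.3,-0.035,0.003,0,0,0.3,-0.035,0.003,0,0,0.3,-0.03,0.003,0,0]

```text
time: 22.83
position: [0.469, -0.355, 0.0459]
tool_rot: [0.707, 0.707, -0.0, 0.001]
ft_force: [0.7, 0.5, -0.4]
grip_width: 0.0591
grip_force: 15.0
```

Call:
servo_tool:
  rows: [0.3,-0.02,0.001,0,0,0.3,-0.009,0,0,0,0.3,0,0,0,0,0.3,0,0,0,0,0.3,0,0,0,0]

```text
time: 23.25
position: [0.4692, -0.3789, 0.0448]
tool_rot: [0.707, 0.707, 0.0, -0.001]
ft_force: [0.2, 0.6, -0.6]
grip_width: 0.0592
grip_force: 15.0
```

Run:
```python
from h import *
c=wrist('w10.png'); o=c['obs']; print(o['position'],o['grip_width'],o['grip_force'])
dish(c); rects(c,'dish_tray',.02)
s=robot.camera('side')
for k in (c,s): print([(np.round(r['at'],4),r['score']) for r in robot.place_of(k,'dish_a')[:3]],[(np.round(r['at'],4),r['score']) for r in robot.place_of(k,'dish_tray')[:1]])
```

```text
[ 0.46918554 -0.37892287  0.0447887 ] 0.05918367931523938 15.000031264935387
dish 0.85 circ [ 470.8 -408.5   43.1] ell [ 470.9 -402.4   69.4   85.4] px [266 210] [387 299]
dish_tray 0.8 c [ 475.8 -336.7] wh [195.5 145.5] ang 83.4 pca -147.0 mean [ 478.6 -311. ] touch True
[(array([ 0.4652, -0.3792,  0.0601]), 0.86)] [(array([ 0.4799, -0.3336,  0.0018]), 0.88)]
[(array([ 0.4709, -0.3824,  0.0589]), 0.62), (array([ 0.4418, -0.0082, -0.0061]), 0.59)] [(array([ 0.475 , -0.3361, -0.0026]), 0.91)]
```

View pics/w10.png

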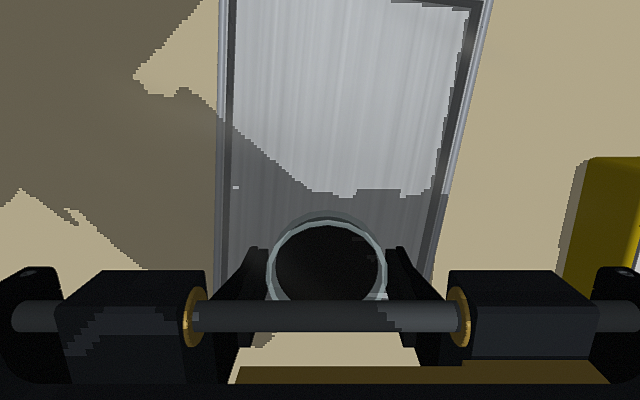

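The wrist picture shows the dish (327,262) held level above the tray, centred across it. This was my last allowed view. Lowering.

Call:
servo_tool:
  rows: [0.3,0,0.002,0.02,0,0.3,0,0,0.02,0,0.3,0,0,0.01,0,0.3,0,0,0.004,0,0.3,0,0,0,0]

```text
time: 24.07
position: [0.4713, -0.3807, -0.0101]
tool_rot: [0.707, 0.707, 0.0, -0.001]
ft_force: [-0.4, 0.9, -0.5]
grip_width: 0.0589
grip_force: 15.0
```

Call:
servo_tool:
  rows: [0.3,0,0,0.001,0,0.3,0,0,0.001,0,0.3,0,0,0,0,0.3,0,0,0,0]

```text
time: 24.4
position: [0.4723, -0.3818, -0.0103]
tool_rot: [0.707, 0.707, -0.0, 0.001]
ft_force: [0.1, -0.6, -0.7]
grip_width: 0.0595
grip_force: 15.0
```

Call:
servo_tool:
  rows: [0.3,0,0,0.001,0,0.3,0,0,0,0,0.3,0,0,0,0]

```text
time: 24.65
position: [0.4719, -0.3814, -0.0119]
tool_rot: [0.707, 0.707, -0.0, 0.0]
ft_force: [-0.1, 0.5, -1.2]
grip_width: 0.0595
grip_force: 15.0
```

Call:
servo_tool:
  rows: [0.3,0,0,0.001,0,0.3,0,0,0,0,0.3,0,0,0,0]

```text
time: 24.9
position: [0.472, -0.3814, -0.0121]
tool_rot: [0.707, 0.707, -0.0, 0.0]
ft_force: [-0.9, 0.8, 5.5]
grip_width: 0.0588
grip_force: 15.0
```

Call:
servo_tool:
  rows: [-0.5,0,0,0,0,-0.6,0,0,0,0,-0.6,0,0,0,0,-0.6,0,0,-0.001,0,-0.6,0,0,-0.004,0]

```text
time: 25.32
position: [0.4715, -0.3809, -0.0087]
tool_rot: [0.707, 0.707, 0.0, -0.001]
ft_force: [0.4, -0.1, -0.6]
grip_width: 0.0689
grip_force: 0.0
```

Call:
servo_tool:
  rows: [-0.6,0,0,-0.02,0,-0.6,0,0,-0.035,0,-1,0,0,-0.04,0,-1,0.04,-0.003,-0.01,0,-1,0.041,-0.003,0,0]

```text
time: 25.73
position: [0.469, -0.3044, 0.1012]
tool_rot: [0.708, 0.706, 0.0, 0.006]
ft_force: [-0.0, 1.3, -1.6]
grip_width: 0.0819
grip_force: 0.0
```

Call:
servo_tool:
  rows: [-1,0.041,-0.003,0,0,-1,0.041,-0.003,0,0,-1,0.041,-0.003,0,0,-1,0.041,-0.003,0,0,-1,0.041,-0.003,0,0]

```text
time: 26.15
position: [0.4506, -0.0937, 0.0973]
tool_rot: [0.707, 0.707, 0.0, 0.0]
ft_force: [0.1, -0.5, -0.8]
grip_width: 0.0868
grip_force: 0.0
```

Call:
servo_tool:
  rows: [-1,0.041,-0.003,0,0,-1,0.041,-0.002,0,0,-1,0.005,0,0,0,-1,0,0,0,0,-1,0,0,0,0]

```text
time: 26.57
position: [0.4467, -0.0086, 0.0973]
tool_rot: [0.707, 0.708, 0.0, 0.001]
ft_force: [0.6, 0.2, 0.7]
grip_width: 0.087
grip_force: 0.0
```

Run:
```python
from h import *
c=wrist('w11.png'); o=c['obs']; print(o['position'],o['grip_width'])
dish(c); rects(c,'forceps',.005)
s=robot.camera('side'); dish(s)
for k in (c,s): print([(np.round(r['at'],4),r['score']) for r in robot.place_of(k,'dish_a')[:3]])
```

```text
[ 0.44673558 -0.00858534  0.09726495] 0.08701692538639814
dish 0.76 circ [445.4  -8.   31.1] ell [445.7  -8.3  58.6  61.1] px [286 166] [360 239]
forceps 0.67 c [434.3 119.3] wh [126.3  15.1] ang 12.9 pca -166.5 mean [428.8 118.1] touch True
dish 0.55 circ [442.7  -1.5  35.3] ell [443.1  -1.6  58.3  69.4] px [355 193] [375 210]
dish 0.5 circ [ 472.2 -376.4   36.1] ell [ 476.2 -373.6   45.5   70.6] px [349 119] [363 130]
dish 0.25 circ [660.1  28.6  36.7] ell [662.9  30.5  26.6  78.8] px [281 196] [291 214]
[(array([ 0.4459, -0.0067, -0.0012]), 0.81)]
[(array([ 0.4452, -0.0086, -0.0033]), 0.89), (array([ 0.4768, -0.3809,  0.0033]), 0.59)]
```

Dish 1 is in the tray. Grasping dish 2.

Call:
servo_tool:
  rows: [-1,0,-0.001,0.035,0,-1,0,0,0.035,0,-1,0,0,0.025,0,-1,0,0,0.012,0,-1,0,0,0.003,0]

```text
time: 27.33
position: [0.4436, -0.0086, -0.0153]
tool_rot: [0.708, 0.707, -0.001, -0.002]
ft_force: [0.3, 0.1, 0.5]
grip_width: 0.0872
grip_force: 0.0
```

Call:
servo_tool:
  rows: [-1,0,0,0.002,0,-0.5,0,0,0,0,-0.3,0,0,0,0,-0.2,0,0,0,0,-0.2,0,0,0,0]

```text
time: 27.75
position: [0.4456, -0.0085, -0.0141]
tool_rot: [0.707, 0.707, 0.001, 0.001]
ft_force: [-0.1, 0.1, 0.2]
grip_width: 0.0681
grip_force: 0.0
```

Call:
servo_tool:
  rows: [-0.1,0,0,0,0,-0.1,0,0,0,0,-0.1,0,0,0,0,0,0,0,0,0]

```text
time: 28.08
position: [0.4453, -0.0084, -0.0144]
tool_rot: [0.707, 0.707, 0.0, 0.001]
ft_force: [-0.6, 0.1, 6.8]
grip_width: 0.0598
grip_force: 15.0
```

Call:
servo_tool:
  rows: [0.3,0,0,-0.01,0,0.3,0,0,-0.02,0,0.3,0,0,-0.025,0,0.3,-0.02,0.002,-0.005,0,0.3,-0.032,0.004,0,0]

```text
time: 28.5
position: [0.4505, -0.0588, 0.0467]
tool_rot: [0.706, 0.709, 0.0, 0.0]
ft_force: [0.9, 0.4, -1.1]
grip_width: 0.0599
grip_force: 15.0
```

Call:
servo_tool:
  rows: [0.3,-0.037,0.005,0,0,0.3,-0.037,0.005,0,0,0.3,-0.037,0.005,0,0,0.3,-0.037,0.005,0,0,0.3,-0.037,0.005,0,0]

```text
time: 28.92
position: [0.4756, -0.247, 0.0449]
tool_rot: [0.707, 0.707, 0.0, -0.0]
ft_force: [0.3, -0.5, -1.0]
grip_width: 0.0594
grip_force: 15.0
```

Call:
servo_tool:
  rows: [0.3,-0.03,0.004,0,0,0.3,-0.015,0.001,0,0,0.3,0,0,0,0,0.3,0,0,0,0,0.3,0,0,0,0]

```text
time: 29.33
position: [0.4796, -0.2877, 0.0445]
tool_rot: [0.707, 0.707, 0.0, -0.002]
ft_force: [0.1, -0.1, -0.8]
grip_width: 0.0595
grip_force: 15.0
```

Run:
```python
from h import *
c=wrist('w12.png'); o=c['obs']; print(o['position'],o['grip_width'],o['grip_force'])
rects(c,'dish_tray',.02)
s=robot.camera('side'); dish(s); sc=robot.camera('scene')
for k in (c,s,sc): print([(np.round(r['at'],4),r['score']) for r in robot.place_of(k,'dish_a')[:3]],[(np.round(r['at'],4),r['score']) for r in robot.place_of(k,'dish_tray')[:1]])
```

```text
[ 0.47961603 -0.28771555  0.04450184] 0.05945404356623121 15.000064688210841
dish_tray 0.65 c [ 477.  -325.7] wh [184.1 145.6] ang 83.4 pca 172.5 mean [ 479.9 -279.9] touch False
dish 0.47 circ [ 478.6 -362.6   42.8] ell [ 477.7 -363.5   61.1   84. ] px [347 120] [364 134]
[(array([ 0.482 , -0.2855,  0.0592]), 0.85), (array([ 0.4702, -0.382 ,  0.0005]), 0.65)] []
[(array([ 0.4785, -0.2851,  0.0587]), 0.67), (array([ 0.477 , -0.3352, -0.0052]), 0.63), (array([ 0.475 , -0.3807,  0.0028]), 0.48)] [(array([ 0.4753, -0.3348, -0.0017]), 0.96)]
[(array([ 0.47  , -0.3843,  0.007 ]), 0.71), (array([ 0.4781, -0.2862,  0.0566]), 0.41)] [(array([ 0.4751, -0.3348, -0.0028]), 0.68)]
```

Call:
servo_tool:
  rows: [0.3,-0.001,0.001,0.02,0,0.3,0,0,0.02,0,0.3,0,0,0.01,0,0.3,0,0,0.004,0,0.3,0,0,0,0]

```text
time: 30.3
position: [0.4813, -0.2908, -0.01]
tool_rot: [0.707, 0.707, -0.0, -0.001]
ft_force: [0.6, -0.1, -0.1]
grip_width: 0.0595
grip_force: 15.0
```

Call:
servo_tool:
  rows: [0.3,0,0,0.001,0,0.3,0,0,0,0,0.3,0,0,0,0,0.3,0,0,0.001,0,0.3,0,0,0,0]

```text
time: 30.72
position: [0.4821, -0.2915, -0.0106]
tool_rot: [0.707, 0.707, 0.0, 0.0]
ft_force: [-0.1, 0.4, -0.6]
grip_width: 0.0597
grip_force: 15.0
```

Call:
servo_tool:
  rows: [0.3,0,0,0,0,0.3,0,0,0,0]

```text
time: 30.88
position: [0.482, -0.2914, -0.0109]
tool_rot: [0.707, 0.707, -0.0, 0.0]
ft_force: [-0.4, 0.1, -0.1]
grip_width: 0.0597
grip_force: 15.0
```

Call:
servo_tool:
  rows: [0.3,0,0,0.001,0,0.3,0,0,0,0,0.3,0,0,0,0]

```text
time: 31.13
position: [0.4821, -0.2915, -0.0114]
tool_rot: [0.707, 0.707, 0.0, 0.0]
ft_force: [-1.1, 0.2, 4.8]
grip_width: 0.0592
grip_force: 15.0
```

Call:
servo_tool:
  rows: [-0.5,0,0,0,0,-0.6,0,0,0,0,-0.6,0,0,0,0,-0.6,0,0,-0.001,0,-0.6,0,0,-0.004,0]

```text
time: 31.55
position: [0.4815, -0.291, -0.0076]
tool_rot: [0.707, 0.707, -0.0, -0.001]
ft_force: [-1.3, 0.0, -0.2]
grip_width: 0.0696
grip_force: 0.0
```

Call:
servo_tool:
  rows: [-0.6,0,0,-0.02,0,-0.6,0,0,-0.035,0,-0.6,0,0,-0.04,0,-0.3,0.04,-0.005,-0.01,0,0,0.041,-0.005,0,0]

```text
time: 31.97
position: [0.4754, -0.2137, 0.1019]
tool_rot: [0.708, 0.706, 0.001, 0.006]
ft_force: [-0.1, 1.0, -0.8]
grip_width: 0.0623
grip_force: 0.0
```

Call:
servo_tool:
  rows: [0.1,0.041,-0.005,0,0,0.1,0.041,-0.005,0,0,0.1,0.041,-0.005,0,0,0.1,0.041,-0.005,0,0,0.1,0.041,-0.005,0,0]

```text
time: 32.38
position: [0.4464, -0.0037, 0.0983]
tool_rot: [0.707, 0.707, 0.0, 0.0]
ft_force: [1.6, 1.4, 0.6]
grip_width: 0.0402
grip_force: 0.0
```

Call:
servo_tool:
  rows: [0.1,0.041,-0.005,0,0,0.1,0.041,-0.005,0,0,0.1,0.041,-0.005,0,0,0.1,0,0,0,0,0.1,0,0,0,0]

```text
time: 32.8
position: [0.4311, 0.1199, 0.0982]
tool_rot: [0.705, 0.709, 0.0, 0.0]
ft_force: [-0.5, -0.8, 0.9]
grip_width: 0.0389
grip_force: 0.0
```

Run:
```python
from h import *
c=wrist('w13.png'); o=c['obs']; print(o['position'],o['grip_width'])
rects(c,'forceps',.009); rects(c,'forceps_tray',.012)
print([(np.round(r['at'],4),r['score']) for r in robot.place_of(c,'forceps')[:2]])
s=robot.camera('side'); sc=robot.camera('scene')
for k in (s,sc): print([(np.round(r['at'],4),r['score']) for r in robot.place_of(k,'dish_a')[:3]],[(np.round(r['at'],4),r['score']) for r in robot.place_of(k,'vial_a')[:3]])
```

```text
[0.43111573 0.11992053 0.09817309] 0.038870437362328
forceps 0.93 c [432.  119.3] wh [120.   16.1] ang 13.3 pca -166.2 mean [428.2 118.7] touch False
forceps_tray 0.66 c [446.  256.5] wh [90.5 16. ] ang 0.3 pca 176.8 mean [453.1 258.8] touch True
[(array([0.4335, 0.1204, 0.0033]), 0.61)]
[(array([ 0.4746, -0.381 , -0.0007]), 0.67), (array([ 0.4833, -0.2915,  0.0022]), 0.53)] [(array([0.6562, 0.0502, 0.0026]), 0.74), (array([ 0.6393, -0.0472,  0.0024]), 0.57)]
[(array([ 0.4805, -0.2908,  0.0017]), 0.9), (array([ 0.4714, -0.3854,  0.0017]), 0.8)] [(array([ 0.6337, -0.0476,  0.0048]), 0.71), (array([0.6604, 0.0486, 0.0037]), 0.61)]
```

Call:
servo_tool:
  rows: [0.1,0,0.001,0,7.1,0.1,0,0,0,7.1,0.1,0,0,0,7.1,0.1,0,0,0,7.1,0.1,0,0,0,7.1]

```text
time: 33.72
position: [0.433, 0.1173, 0.0979]
tool_rot: [0.891, 0.455, -0.0, -0.0]
ft_force: [-0.0, 0.1, -0.4]
grip_width: 0.0389
grip_force: 0.0
```

Call:
servo_tool:
  rows: [0.1,0,0,0,7.1,0.1,0,0,0,7.1,0.1,0,0,0,7.1,0.1,0,0,0,7.1,0.1,0,0,0,7.1]

```text
time: 34.13
position: [0.433, 0.1173, 0.0979]
tool_rot: [0.987, 0.162, -0.0, -0.0]
ft_force: [0.3, -0.4, 0.0]
grip_width: 0.0395
grip_force: 0.0
```

Call:
servo_tool:
  rows: [0.1,0,0,0,5.6,0.1,0,0,0.03,0,0.1,0,0,0,0,0.1,0,0,0,0,0.1,0,0,0,0]

```text
time: 34.55
position: [0.4328, 0.1175, 0.0683]
tool_rot: [0.993, 0.117, -0.0, -0.0]
ft_force: [-0.3, 0.3, 0.6]
grip_width: 0.0391
grip_force: 0.0
```

Run:
```python
from h import *
c=wrist('w14.png'); o=c['obs']; print(o['position'],o['grip_width'],o['tool_rot'])
print('closing dir',round(float(np.degrees(2*np.arctan2(o['tool_rot'][0],o['tool_rot'][1])))-90,1))
rects(c,'forceps',.009)
print([(np.round(r['at'],4),r['score']) for r in robot.place_of(c,'forceps')[:2]])
```

```text
[0.4328286  0.11750101 0.06825916] 0.039145653502145154 [ 9.93175525e-01  1.16628855e-01 -2.91042658e-04 -3.30231896e-05]
closing dir 76.6
forceps 0.98 c [435.1 119.3] wh [125.3  14. ] ang 13.7 pca -165.7 mean [430.3 118.2] touch False
[(array([ 0.431 ,  0.1171, -0.0007]), 0.9)]
```

Call:
servo_tool:
  rows: [0.1,0,-0.0015,0.035,0,0.1,0,0,0.03,0,0.1,0,0,0.012,0,0.1,0,0,0.005,0,0.1,0,0,0.001,0]
  newtons: 15

```text
time: 35.12
position: [0.4325, 0.1191, -0.0153]
tool_rot: [0.993, 0.117, -0.0, -0.0]
ft_force: [0.1, -0.4, -0.4]
grip_width: 0.0391
grip_force: 0.0
```

Call:
servo_tool:
  rows: [0.1,0,0,0.001,0,0.1,0,0,0,0,0.3,0,0,0,0,0.5,0,0,0,0,0.6,0,0,0,0]

```text
time: 35.53
position: [0.4331, 0.1191, -0.0154]
tool_rot: [0.993, 0.117, 0.001, 0.0]
ft_force: [0.7, -0.3, -0.5]
grip_width: 0.0259
grip_force: 0.0
```

Call:
servo_tool:
  rows: [0.95,0,0,0,0,0.95,0,0,0,0,0.95,0,0,0,0,0.95,0,0,0,0,0.95,0,0,0,0]

```text
time: 35.95
position: [0.4327, 0.1191, -0.0158]
tool_rot: [0.993, 0.117, 0.0, 0.0]
ft_force: [0.5, 0.1, 4.0]
grip_width: 0.0126
grip_force: 15.0
```

Forceps gripped. Lifting and turning.

Call:
servo_tool:
  rows: [0.95,0,0,-0.015,0,0.95,0,0,-0.025,0,0.95,0,0,-0.03,-7,0.95,0,0,-0.01,-7,0.95,0,0,0,-7]

```text
time: 36.37
position: [0.4343, 0.1192, 0.0662]
tool_rot: [0.954, 0.299, 0.003, 0.001]
ft_force: [0.6, -1.1, -1.5]
grip_width: 0.0132
grip_force: 15.0
```

Call:
servo_tool:
  rows: [0.95,0,0,0,-7,0.95,0,0,0,-7,0.95,0,0,0,-7,0.95,0,0,0,-7,0.95,0,0,0,-7]

```text
time: 36.78
position: [0.4322, 0.1191, 0.0638]
tool_rot: [0.82, 0.572, -0.0, -0.0]
ft_force: [0.7, 1.5, -0.7]
grip_width: 0.0129
grip_force: 15.0
```

Call:
servo_tool:
  rows: [0.95,0,0,0,-7,0.95,0,0,0,-7,0.95,0,0,0,0,0.95,0.03,-0.001,0,0,0.95,0.035,-0.001,0,0]

```text
time: 37.2
position: [0.4379, 0.183, 0.0637]
tool_rot: [0.749, 0.662, -0.001, -0.0]
ft_force: [0.9, -0.0, -0.0]
grip_width: 0.0129
grip_force: 15.0
```

Call:
servo_tool:
  rows: [0.95,0.035,-0.001,0,0,0.95,0.035,-0.001,0,0,0.95,0.02,0,0,0,0.95,0,0,0,0,0.95,0,0,0,0]

```text
time: 37.62
position: [0.4459, 0.2742, 0.0636]
tool_rot: [0.746, 0.665, -0.0, 0.0]
ft_force: [0.2, -0.2, 0.5]
grip_width: 0.013
grip_force: 15.0
```

Run:
```python
from h import *
c=wrist('w15.png'); o=c['obs']; print(o['position'],o['grip_width'],o['grip_force'],o['tool_rot'])
rects(c,'forceps_tray',.012); rects(c,'forceps',.072)
for k in (c,robot.camera('side'),robot.camera('scene')): print([(np.round(r['at'],4),r['score']) for r in robot.place_of(k,'forceps_tray')[:2]])
```

```text
[0.44590372 0.27423589 0.06361021] 0.013035649947065471 14.998373240232468 [ 7.46491403e-01  6.65394980e-01 -3.24730727e-04  1.56718447e-05]
forceps_tray 0.97 c [455.  332.1] wh [157.8  90.4] ang 82.8 pca 82.4 mean [456.  341.9] touch True
forceps 0.79 c [446.5 266.2] wh [138.5  15.4] ang 84.1 pca 83.2 mean [447.6 273.7] touch False
[(array([ 0.4546,  0.3606, -0.0018]), 0.6)]
[(array([ 4.561e-01,  3.534e-01, -4.000e-04]), 0.86)]
[(array([ 0.4545,  0.3528, -0.    ]), 0.65)]
```

Call:
servo_tool:
  rows: [0.95,0.03,0,0,0,0.95,0.035,0,0,0,0.95,0.019,0,0,0,0.95,0,0,0.02,0,0.95,0,0,0.02,0]

```text
time: 38.43
position: [0.4578, 0.3588, 0.0248]
tool_rot: [0.746, 0.666, 0.002, 0.001]
ft_force: [0.2, -0.6, -0.9]
grip_width: 0.0128
grip_force: 15.0
```

Call:
servo_tool:
  rows: [0.95,0,0,0.02,0,0.95,0,0,0.01,0,0.95,0,0,0.003,0,0.95,0,0,0,0,0.95,0,0,0,0]

```text
time: 38.85
position: [0.4567, 0.357, -0.0085]
tool_rot: [0.747, 0.665, 0.0, 0.0]
ft_force: [-0.2, 1.0, -0.4]
grip_width: 0.0124
grip_force: 15.0
```

Call:
servo_tool:
  rows: [0.95,0,0,0.001,0,0.95,0,0,0,0,0.95,0,0,0.001,0,0.95,0,0,0,0,0.95,0,0,0,0]

```text
time: 39.27
position: [0.4562, 0.3571, -0.0107]
tool_rot: [0.747, 0.665, 0.0, 0.0]
ft_force: [-0.6, 0.5, -0.3]
grip_width: 0.013
grip_force: 15.0
```

Call:
servo_tool:
  rows: [0.95,0,0,0.001,0,0.95,0,0,0,0,0.95,0,0,0,0]

```text
time: 39.52
position: [0.456, 0.357, -0.0121]
tool_rot: [0.747, 0.665, -0.0, -0.0]
ft_force: [-0.0, -0.1, -0.3]
grip_width: 0.0128
grip_force: 15.0
```

Call:
servo_tool:
  rows: [0.95,0,0,0.001,0,0.95,0,0,0,0,0.95,0,0,0,0]

```text
time: 39.77
position: [0.4562, 0.357, -0.0128]
tool_rot: [0.747, 0.665, 0.0, 0.0]
ft_force: [-1.9, 0.8, 3.7]
grip_width: 0.0128
grip_force: 15.0
```

Contact. Releasing to a partial opening and rising.

Call:
servo_tool:
  rows: [0.6,0,0,0,0,0.4,0,0,0,0,0.4,0,0,0,0,0.4,0,0,0,0,0.4,0,0,-0.005,0]

```text
time: 40.18
position: [0.4554, 0.3566, -0.0088]
tool_rot: [0.747, 0.665, -0.001, -0.0]
ft_force: [0.2, 0.9, 0.5]
grip_width: 0.0258
grip_force: 0.0
```

Call:
servo_tool:
  rows: [0.4,0,0,-0.015,0,0.4,0,0,-0.035,0,0.4,0,0,-0.04,0,0.4,0,0,-0.04,0,0.4,-0.02,0,-0.04,0]

```text
time: 40.6
position: [0.455, 0.3407, 0.1618]
tool_rot: [0.746, 0.666, 0.002, 0.0]
ft_force: [0.8, 0.9, 0.1]
grip_width: 0.0261
grip_force: 0.0
```

Call:
servo_tool:
  rows: [0.4,-0.03,0,0,0,0.4,0,0,0,0,0.4,0,0,0,0,0.4,0,0,0,0]

```text
time: 40.93
position: [0.4503, 0.3087, 0.1591]
tool_rot: [0.747, 0.665, -0.0, -0.0]
ft_force: [-0.6, 0.6, -0.0]
grip_width: 0.0258
grip_force: 0.0
```

Run:
```python
from h import *
c=wrist('w16.png'); print(c['obs']['position'],c['obs']['time'])
rects(c,'forceps',.008); rects(c,'forceps_tray',.012)
for k in (robot.camera('side'),robot.camera('scene')):
  for q in ['vial_a','dish_a','forceps','tube_rack','tip_box']: print(q,[(np.round(r['at'],3),round(r['score'],2)) for r in robot.place_of(k,q)[:3]])
```

```text
[0.45028333 0.30866507 0.15911444] 40.9333
forceps 0.83 c [458.1 355.6] wh [124.4  13.4] ang 83.0 pca 82.2 mean [456.9 344.2] touch False
forceps_tray 0.83 c [457.8 355.6] wh [206.1  91.9] ang 82.8 pca 82.8 mean [459.  365.8] touch False
vial_a [(array([ 0.638, -0.046,  0.004]), 0.72), (array([0.662, 0.048, 0.   ]), 0.65)]
dish_a [(array([ 0.483, -0.293,  0.002]), 0.48)]
forceps [(array([0.452, 0.36 , 0.   ]), 0.43)]
tube_rack [(array([0.679, 0.383, 0.002]), 0.86)]
tip_box [(array([ 0.686, -0.393,  0.004]), 0.88), (array([ 0.48 , -0.292,  0.   ]), 0.25)]
vial_a [(array([0.66 , 0.048, 0.002]), 0.51), (array([ 0.634, -0.044,  0.008]), 0.51)]
dish_a [(array([ 0.481, -0.291,  0.005]), 0.84), (array([ 0.469, -0.382,  0.006]), 0.8)]
forceps [(array([0.458, 0.36 , 0.003]), 0.45), (array([ 0.478, -0.287,  0.001]), 0.29)]
tube_rack [(array([0.678, 0.383, 0.   ]), 0.72)]
tip_box [(array([ 0.681, -0.395, -0.   ]), 0.6)]
```

Everything is in its place, the arm is clear, and the tube rack and tip box haven't moved.

```bash
python3 -c "
from rig import robot
print(robot.hand_in())"
```

```text
the job is handed in; nothing more can be done
None
```

The job is handed in at about 41 s of robot time: by the final camera check, both vials stand in separate rack cells, both dishes lie side by side in the wide tray, the forceps lie lengthwise in the narrow tray, and the tube rack and tip box have not moved; the hand-in returned no verdict.

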